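# Mark a bow frog in the tilt jig

### The job

Pick the full-size bow frog (the tall, long ebony one with a step at one end) out of the pocket tray and lay it, bottom down, in the cradle on the sloping spring plate, against the cradle's lower ledge, and let go of it. Then push the plate down until it lies level and keep it there for about a second so that the point below marks the frog, and let the plate come back up slowly under your hand instead of letting it snap. Leave the frog in its cradle and everything else on the bench undisturbed.

Things in the scene. Friction and masses are not known exactly. Their poses are not given: they have to be found in the camera images.
- frog: The full-size bow frog: black ebony, 42 long (own x) x 13 wide (y) x 22 high (z), 12 to 24 g, a pearl dot on each side. Origin: centre of the underside. Its +x end is a step 10 long and only 9 high; the full-height block with flat sides runs from x = -21 to +11 mm. It lies upright in one of four tray pockets, its upper 12 mm standing out. In the cradle either end may point up the slope.
- tray: Fixed light-wood pocket tray, 120 (x) x 116 (y) x 16 high, origin at the centre of the underside. Four pockets 46 x 16 mm (long along x), 10 deep, floor 6 above the bench, centres at x = +-27, y = +-34, each holding one ebony part, in any order. The tray stands on one side of the bench and the jig on the other, either way round.
- jig: Fixed marking jig. Dark wooden base 160 (x from -80 to +80) x 190 (y from -110 to +80) x 36 high (44 along the hinge); origin at the underside, on the bench. A sprung plate is hinged along its -x (robot) side, 48 above the bench.
- platen (a joint): Angle of the hinged aluminium plate, rad. 0: at rest, sprung up, sloping 0.61 rad (35 degrees), far (jig +x) edge high, face towards the robot's side. 0.61: level, on its stop. Plate 130 mm from hinge to far edge, 160 wide (jig y -80 to +80). About 4 N at the press pad starts it, 8 N holds it level; let go, it snaps up fast.
- cradle (a point): Where the centre of the frog's underside belongs: on the plate's face, 61 mm from the hinge, jig y = -35. Moves with the plate: x up the slope, y along the hinge (as jig y), z square to the plate. The cradle is a dark steel U open up the slope: a cross ledge 8 high, its inner face 21 mm down the slope from here, and two side rails 6 high, 6 thick, 38 long, 19 apart inside.
- light_bar (a point): Centre of the jig's fixed light bar, 18 (jig x) x 60 (jig y) x 14 mm, at jig x = -5, y = -78, z = 203; it spans jig y from -108 to -48, on a thin post at jig x = 45, y = -100. It hangs over the side of the cradle, in the way of a gripper coming straight down; there is room square to the sloping plate, from the robot's side. Axes as the jig's.
- press_pad (a point): Centre of the top of the square black rubber press pad, 36 x 36 x 4 mm, on the plate at 106 mm from the hinge and jig y = +50; nothing above it. Axes as the cradle's.
- plate_hinge (a point): Point on the plate's hinge line at jig y = 0, 48 above the bench; the plate's face (z = 0 of these plate axes) passes through it. Axes as the cradle's; it turns about its own y.
- short_frog: Bystander in the tray: a small frog of the same kind, 28 x 13 x 22 mm; origin centre of the underside.
- button_rod: Bystander in the tray: a round ebony rod, 13 mm thick, 34 long, lying; origin at its underside.
- slide: Bystander in the tray: a flat ebony slip 42 x 13 x 7 mm, sunk in its pocket; origin centre of the underside.
- rosin_tin: Bystander: small steel tin, 36 mm across, 30 high, on the bench between tray and jig.
- wire_spool: Bystander: small wooden spool standing between tray and jig, 32 mm across, 28 high.
- glue_bottle: Bystander: white glue bottle, 40 mm across, 100 high, beyond the tray and jig.
- stick_blank: Bystander: dark stick blank 20 x 180 x 16 mm lying crosswise at the back.
Not all that is in view belongs to the job. What is shaped like the frog but turquoise is not meant.

How it is judged:
On the way, in this order (a step that is already met when the one before it is completed fails the run):
1. the frog lies in the cradle of the raised plate, let go (x of frog in the frame of cradle between -0.003 and 0.005 m and y of frog in the frame of cradle between -0.004 and 0.004 m and z of frog in the frame of cradle between -0.0025 and 0.0025 m and angle between the z axis of frog and the z axis of cradle, either way round below 0.12 rad and angle between the x axis of frog and the x axis of cradle, either way round below 0.2 rad and contact force between the fingers and frog below 0.05 N and value of joint platen below 0.06 rad), for 0.3 s.
2. the plate is held level with the frog lying in its cradle (x of frog in the frame of cradle between -0.003 and 0.005 m and y of frog in the frame of cradle between -0.004 and 0.004 m and z of frog in the frame of cradle between -0.0025 and 0.0025 m and angle between the z axis of frog and the z axis of cradle, either way round below 0.12 rad and angle between the x axis of frog and the x axis of cradle, either way round below 0.2 rad and value of joint platen above 0.56 rad), for 0.5 s.
At the end, for the whole second after the job is handed in: The plate is up again (within 0.06 rad of rest) and still; the frog lies still and let go in the cradle, bottom on the plate (within 2.5 mm), no more than 5 mm from the lower ledge, within 4 mm of the cradle's middle line, square to the plate within 0.12 rad and along the cradle within 0.2 rad (all of step 1 and linear speed of frog below 0.02 m/s and velocity of joint platen between -0.05 and 0.05 rad/s); the robot touches nothing.
It fails at once if the plate snaps up (faster than 2.5 rad/s) (velocity of joint platen below -2.5 rad/s).
It fails at once if another part in the tray is moved more than 12 mm (distance of any of short_frog, button_rod, slide from where it was at the start of the episode above 0.012 m).
It fails at once if a thing on the bench is moved more than 20 mm (distance of any of rosin_tin, wire_spool, glue_bottle, stick_blank from where it was at the start of the episode above 0.02 m).
It also fails if it takes over 64 s, if anything falls off the work surface, if the arm or the gripper's body presses on something with over 40 N, if the wrist force passes 120 N, or if a joint passes its speed limit or range.

### The arm

A 6-joint arm with a two-finger parallel gripper is mounted at the origin on the work surface. World frame = base frame: x ahead of the robot, y to its left, z up, the work surface at z = 0. Lengths are in m, angles in rad, forces in N, time in s.
With the tool pointing down it reaches from about 0.25 to 0.725 m from the base axis. Payload 9.7 kg.
Tool frame: the origin (TCP) lies at the very end of the fingers, on their centre line; the grasp point (between the pads) lies 19 mm behind it; z points along the fingers, y is the line along which they close (so a half turn about z gives the same grasp; the last joint's range is limited). The gripper opens to 85 mm and grips with 20 to 120 N. Pads are 22 mm wide; open, the fingers measure 114 mm over their backs; the gripper's body (76 mm by 85 mm) begins 54 mm behind the grasp point. The pads swing forward as they close: fully open they stand 13 mm farther back than shut.
Start: joints at [1.243, 0.087, 0.176, 1.66, 0, 1.571], TCP at [0.177, 0.521, 0.231] pointing down, gripper open.
Joint ranges: [-3.13, 3.13], [-0.85, 1.81], [-1.15, 1.24], [-2.2, 2.28], [-1.44, 1.52], [-3.14, 3.14]. Speed limits (rad/s): [2.22, 2.22, 2.57, 3.14, 3.14, 3.14].

### API

Orientations are given as [roll, pitch, yaw] about the fixed x, y, z axes, in that order (R = Rz(yaw) Ry(pitch) Rx(roll)).
In Python, from rig import observe, read_camera, calibration, job_done, silhouettes, spot_point gives the robot as it stands. The module is installed in compiled form; this text tells all that it offers.
- The arm moves only by the tool servo_tool, never from a script. Its argument "rows" is a list of rows, each a list of 3 entries, a list of its own where there are three numbers: the turn, a rotation vector about the tool's x, y, z in units of 8 degrees (1.0 is 8 degrees), then the shift along the tool's x, y, z in units of 25 mm (1.0 is 25 mm), then the closure, from -1 (fully open) to 1 (shut). In form: [[[wx, wy, wz], [x, y, z], jaw], ...]. A call has 1 to 20 rows; each row shifts and turns the commanded pose from where the row before left it, along the tool's axes as they then stand; what a row does not reach is not made up. A row lasts 1/10 s, in which the tool goes at most 50 mm and 8.59 degrees, less where a joint would pass 70% of its speed; a pose out of reach is approached as far as the arm can. A call is refused whole if a number of a shift passes 1 or a number of a turn 1, either way. A call with a gripper value outside its range is refused whole. The fingers move at their own pace and stop on an object; the grip force is fixed at half the most. Time passes only in rows, so rows that do not move let the fingers close. It gives the time, the measured TCP pose, the force, the opening and the grip force at its end, in the units of the state.
- observe(): the state, without advancing time (a new reading comes with each control period).
- read_camera(name): name is "scene" or "top" or "wrist"; returns the picture (384x512x3 uint8, red, green, blue); there is no depth.
- calibration(name): a dict with "K" (3x3 intrinsics, pixels), "dist" ([k1, k2, p1, p2, k3] as OpenCV has them; the pictures are not rectified), "R" (3x3) and "t" (3): a world point X has camera coordinates R X + t; the wrist camera has in their place "mount" (4x4, takes a point from camera to tool coordinates, whose origin is the TCP and whose axes are the flange's). Camera axes: x right, y down, z forward; pixel columns grow to the right and rows downward; lengths in m; the calibration is good to about 2 mm. A picture is of the moment at which its call begins: read the wrist's pose just before it. calibration takes no time and is no camera call.
- job_done(): hands the job in; it is judged then, once.
Trained networks look in the newest picture that a camera, given by its name, has taken for a name from the list of things; names that differ only in an ending like _2 or _b are one class to them, and where a whole thing is asked for, a point or a joint stands for the part that bears it (a point fixed in the world has none). Each returns a list of dicts, best first, with "p" (0 to 1); they miss things now and then, are a little off and sometimes report something else, mostly with a low value. They report only what shows in the picture. A call takes as long as a camera call. They do not tell look-alikes from the thing itself.
- silhouettes(thing, camera): "pixels" (384x512 bool, what is visible of it).
- spot_point(thing, camera): "location" ([x, y, z] in m, in the coordinates of the camera as it stood for that picture, good to about 4 mm: a listed point, or the origin of a listed thing).
The state is a dict: "clock": time; "joints": joint angles; "joint_velocities": joint speeds; "joint_torque": joint torques, N m; "ee_pos": TCP position; "tcp_rot": TCP orientation; "wrist_force": force on the tool from outside, world axes, zero at the start; "moment": the same for the moment, N m; "finger_gap": finger opening in m; "gripper_force": force on a finger pad.
Only numpy, scipy, OpenCV 4.12 (cv2) and the standard library are available. Lean on these libraries where they do the work, as an engineer would, in place of code of your own. Each camera call takes 0.05 s, during which the arm holds its last target. There are 200 camera calls.

## Working session

There is one attempt and no reset: what is moved stays moved. The work goes in short steps, Python scripts to look and compute and a tool call to move; the robot and the scene stay as the last step left them, time stands still between calls to the robot, and variables do not carry over. Pictures are saved under pics/ and viewed, at most 10 in all, crops included, and the job is handed in when it is done.

Besides the shell and the picture viewer there is one more tool, called after ">>>" in YAML: its name, and indented under it one key for each argument. servo_tool: Moves the arm, as the interface text tells. Its arguments: {"type":"object","properties":{"rows":{"type":"array"}},"required":["rows"]}

```bash
mkdir -p pics
cat > h.py <<'E'
import numpy as np, cv2
from rig import *
from scipy.spatial.transform import Rotation as Ro
def save(n,f):
    im=read_camera(n); cv2.imwrite('pics/'+f,im[:,:,::-1]); return im
def cam(n,s=None):
    c=calibration(n)
    if 'mount' in c and n=='wrist':
        s=s or observe(); T=np.eye(4); T[:3,:3]=Ro.from_euler('xyz',s['tcp_rot']).as_matrix(); T[:3,3]=s['ee_pos']
        M=np.linalg.inv(T@np.array(c['mount'])); R,t=M[:3,:3],M[:3,3]
    else: R,t=np.array(c['R']),np.array(c['t'])
    return np.array(c['K']),np.array(c['dist']),R,t
def proj(P,C):
    K,d,R,t=C; return cv2.projectPoints(np.array(P,float).reshape(-1,3),cv2.Rodrigues(R)[0],t,K,d)[0].reshape(-1,2)
def ray(uv,C):
    K,d,R,t=C; p=cv2.undistortPoints(np.array(uv,float).reshape(-1,1,2),K,d).reshape(-1,2)
    v=np.c_[p,np.ones(len(p))]@R; return -R.T@t, v/np.linalg.norm(v,axis=1)[:,None]
def onz(uv,C,z):
    o,v=ray(uv,C); return o+v*((z-o[2])/v[:,2])[:,None]
def spots(th,n,C):
    return [(round(r['p'],2),np.round(C[2].T@(np.array(r['location'])-C[3]),4).tolist()) for r in spot_point(th,n)]
E
python3 - <<'E'
from h import *
a=save('scene','s1.png');b=save('top','t1.png')
cv2.imwrite('pics/st.png',np.hstack([cv2.resize(x,(400,300)) for x in (a,b)])[:,:,::-1])
for n in('scene','top'):
    C=cam(n)
    for t in ['frog','tray','jig','cradle','press_pad','plate_hinge','light_bar','short_frog','slide','button_rod']: print(n,t,spots(t,n,C)[:2])
print(observe())
E
```

```text
scene frog [(0.69, [0.4414, -0.1035, 0.0015]), (0.62, [0.5648, -0.1725, 0.0079])]
scene tray [(0.75, [0.5353, -0.2099, -0.0009])]
scene jig [(0.7, [0.4979, 0.1971, 0.0069])]
scene cradle [(0.67, [0.4865, 0.1585, 0.0881])]
scene press_pad [(0.75, [0.5129, 0.2486, 0.1169])]
scene plate_hinge [(0.58, [0.435, 0.1886, 0.0524])]
scene light_bar [(0.87, [0.497, 0.116, 0.2046])]
scene short_frog [(0.57, [0.5062, -0.1777, 0.009]), (0.26, [0.4956, 0.1157, 0.2057])]
scene slide [(0.42, [0.515, -0.2475, 0.0065])]
scene button_rod [(0.7, [0.4876, 0.1593, 0.0841])]
top frog [(0.71, [0.4451, -0.1015, 0.0013]), (0.5, [0.6836, -0.2279, 0.0018])]
top tray [(0.73, [0.5351, -0.2093, 0.003]), (0.33, [0.502, -0.1782, 0.0089])]
top jig [(0.81, [0.4973, 0.1942, -0.0068])]
top cradle [(0.74, [0.4846, 0.1641, 0.0841]), (0.22, [0.569, 0.0061, 0.0003])]
top press_pad [(0.65, [0.517, 0.2485, 0.1082])]
top plate_hinge [(0.84, [0.4329, 0.1898, 0.0466])]
top light_bar [(0.55, [0.4984, 0.1154, 0.2053])]
top short_frog [(0.57, [0.5054, -0.1786, 0.0062])]
top slide [(0.52, [0.517, -0.2493, 0.0047]), (0.42, [0.5706, 0.0058, -0.0001])]
top button_rod [(0.52, [0.7633, 0.1351, -0.0013])]
{'clock': 1.1, 'joints': array([ 1.24302863e+00,  8.68775931e-02,  1.75902678e-01,  1.65976273e+00,
       -1.71932237e-06,  1.57080463e+00]), 'joint_velocities': array([-1.24549092e-03, -7.51455725e-04, -3.33389514e-04, -1.12078993e-04,
       -8.49305163e-04, -4.79884892e-05]), 'joint_torque': array([-1.24543731e-03, -5.20111620e+01,  4.64863873e+01,  1.78889590e-03,
       -6.74917965e-05,  4.47714399e-05]), 'ee_pos': array([0.17706619, 0.52073152, 0.23129787]), 'tcp_rot': array([3.14153397e+00, 1.71883534e-06, 2.81381665e+00]), 'wrist_force': array([ 0.15830222, -0.59433819,  0.3735037 ]), 'moment': array([ 0.01861617, -0.01725854,  0.02064004]), 'gripper_force': 0.0, 'finger_gap': 0.08539780818346504}
```

View pics/s1.png

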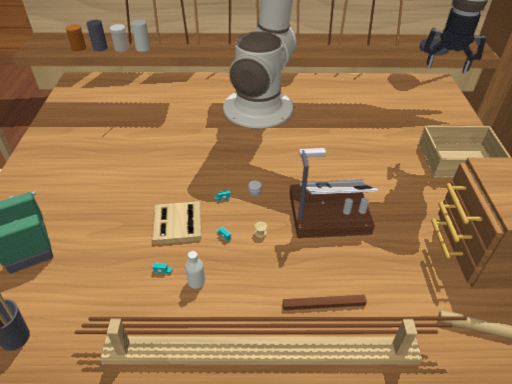

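View pics/t1.png

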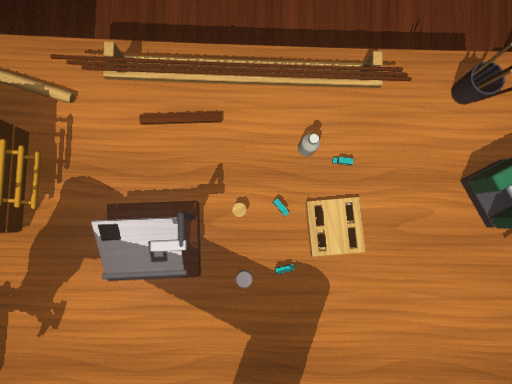

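The top view shows the tray at about (335,227) with parts at (319,214), (350,211), (322,241) and (352,237). The jig is at about (150,240), with the cradle near (160,250). The scene view agrees, and the turquoise decoys lie outside the tray. I'll take the wrist over the tray for a close look.

>>> servo_tool:
  rows:
    - [[0,0,1],[0,0,-0.15],-1]
    - [[0,0,1],[0,0,-0.15],-1]
    - [[0,0,1],[0,0,-0.15],-1]
    - [[0,0,1],[0,0,-0.15],-1]
    - [[0,0,1],[0,0,-0.15],-1]
    - [[0,0,1],[0,0,-0.15],-1]
    - [[0,0,1],[0,0,-0.15],-1]
    - [[0,0,1],[0,0,-0.15],-1]
    - [[0,0,1],[0,0,-0.15],-1]
    - [[0,0,1],[0,0,-0.15],-1]
    - [[0,0,1],[0,0,-0.15],-1]
    - [[0,0,1],[0,0,-0.15],-1]
    - [[0,0,1],[0,0,-0.15],-1]
    - [[0,0,1],[0,0,-0.15],-1]
    - [[0,0,1],[0,0,-0.15],-1]
    - [[0,0,1],[0,0,-0.15],-1]
    - [[0,0,1],[0,0,-0.15],-1]
    - [[0,0,1],[0,0,-0.15],-1]
    - [[0,0,1],[0,0,-0.15],-1]
    - [[0,0,1],[0,0,-0.15],-1]

```text
clock: 3.1
ee_pos: [0.4158, 0.3083, 0.3066]
tcp_rot: [-2.929, 0.129, 0.522]
wrist_force: [1.4, 0.3, -0.5]
finger_gap: 0.0857
gripper_force: 0.0
```

>>> servo_tool:
  rows:
    - [[0,0,0],[0.3,1,0],-1]
    - [[0,0,0],[0.3,1,0],-1]
    - [[0,0,0],[0.3,1,0],-1]
    - [[0,0,0],[0.3,1,0],-1]
    - [[0,0,0],[0.3,1,0],-1]
    - [[0,0,0],[0.3,1,0],-1]
    - [[0,0,0],[0.3,1,0],-1]
    - [[0,0,0],[0.3,1,0],-1]
    - [[0,0,0],[0.3,1,0],-1]
    - [[0,0,0],[0.3,1,0],-1]
    - [[0,0,0],[0.3,1,0],-1]
    - [[0,0,0],[0.3,1,0],-1]
    - [[0,0,0],[0.3,1,0],-1]
    - [[0,0,0],[0.3,1,0],-1]
    - [[0,0,0],[0.3,1,0],-1]
    - [[0,0,0],[0.3,1,0],-1]
    - [[0,0,0],[0.3,1,0],-1]
    - [[0,0,0],[0.3,1,0],-1]
    - [[0,0,0],[0.3,1,0],-1]
    - [[0,0,0],[0.3,1,0],-1]

```text
clock: 5.1
ee_pos: [0.7466, -0.0439, 0.1671]
tcp_rot: [-2.95, 0.097, 0.52]
wrist_force: [0.0, 0.1, 0.8]
finger_gap: 0.085
gripper_force: 0.0
```

Run:
```python
from h import *
s=observe(); print(s['clock'],s['ee_pos'],s['tcp_rot'],s['joints']); np.set_printoptions(precision=4,suppress=True); print(np.array(calibration('wrist')['mount']), calibration('wrist')['K'])
```

```text
5.1 [ 0.7465577  -0.04385681  0.16712918] [-2.94977513  0.09744311  0.51970302] [-0.09691346  0.94717091  1.23510839  2.04899477  0.10047519  2.52476274]
[[ 0.0005 -0.9528 -0.3037  0.0782]
 [ 1.      0.0002  0.001   0.0005]
 [-0.0009 -0.3037  0.9528 -0.143 ]
 [ 0.      0.      0.      1.    ]] [[330.8211   0.     257.6081]
 [  0.     330.8211 188.5984]
 [  0.       0.       1.    ]]
```

The yaw ran into the last joint's range, so the tool is tilted. I'll add a row planner and correct it.

```bash
cat >> h.py <<'E'
def rows(via,jaw,P=None,lin=1.0,ang=1.0):
    """relative rows through absolute poses [(pos,R)], in units of 25 mm / 8 deg, rounded; prints runs"""
    s=observe()
    p,R=P or (np.array(s['ee_pos']),Ro.from_euler('xyz',s['tcp_rot']))
    for q,Q in via:
        q=np.array(q,float); n=1
        while True:
            w=(R.inv()*Q).as_rotvec()/np.radians(8)/n
            dR=Ro.from_rotvec(np.round(w,2)*np.radians(8))
            # constant world step, tool-axis shift taken at the pose before each row
            out=[];pp=p.copy();RR=R
            for i in range(n):
                d=np.round(RR.inv().apply((q-pp)/(n-i))/.025,2); out.append(d)
                pp=pp+RR.apply(d*.025); RR=RR*dR
            if abs(w).max()<=ang and max(np.linalg.norm(o) for o in out)<=lin: break
            n+=1
        print(n,'rows:',','.join(str([np.round(w,2).tolist(),o.tolist(),jaw]).replace(' ','') for o in out))
        p,R=pp,RR
    print('end',p.round(4),R.as_euler('xyz').round(3))
    return p,R
DOWN=Ro.from_euler('xyz',[np.pi,0,0])
E
python3 - <<'E'
from h import *
rows([([.56,-.20,.22],DOWN)],-1)
E
```

```text
11 rows: [[-0.11,0.09,0.33],[-0.89,0.13,-0.13],-1],[[-0.11,0.09,0.33],[-0.88,0.18,-0.14],-1],[[-0.11,0.09,0.33],[-0.86,0.22,-0.15],-1],[[-0.11,0.09,0.33],[-0.85,0.26,-0.16],-1],[[-0.11,0.09,0.33],[-0.84,0.3,-0.17],-1],[[-0.11,0.09,0.33],[-0.82,0.34,-0.17],-1],[[-0.11,0.09,0.33],[-0.8,0.38,-0.17],-1],[[-0.11,0.09,0.33],[-0.78,0.42,-0.18],-1],[[-0.11,0.09,0.33],[-0.76,0.46,-0.18],-1],[[-0.11,0.09,0.33],[-0.73,0.5,-0.19],-1],[[-0.11,0.09,0.33],[-0.71,0.53,-0.18],-1]
end [ 0.5601 -0.2     0.2199] [3.134e+00 4.000e-03 2.000e-03]
```

>>> servo_tool:
  rows:
    - [[-0.11,0.09,0.33],[-0.89,0.13,-0.13],-1]
    - [[-0.11,0.09,0.33],[-0.88,0.18,-0.14],-1]
    - [[-0.11,0.09,0.33],[-0.86,0.22,-0.15],-1]
    - [[-0.11,0.09,0.33],[-0.85,0.26,-0.16],-1]
    - [[-0.11,0.09,0.33],[-0.84,0.3,-0.17],-1]
    - [[-0.11,0.09,0.33],[-0.82,0.34,-0.17],-1]
    - [[-0.11,0.09,0.33],[-0.8,0.38,-0.17],-1]
    - [[-0.11,0.09,0.33],[-0.78,0.42,-0.18],-1]
    - [[-0.11,0.09,0.33],[-0.76,0.46,-0.18],-1]
    - [[-0.11,0.09,0.33],[-0.73,0.5,-0.19],-1]
    - [[-0.11,0.09,0.33],[-0.71,0.53,-0.18],-1]

```text
clock: 6.2
ee_pos: [0.5628, -0.1994, 0.2223]
tcp_rot: [3.133, 0.004, 0.006]
wrist_force: [0.9, -0.0, 0.7]
finger_gap: 0.0854
gripper_force: 0.0
```

Run:
```python
from h import *
s=observe(); print(s['clock'],s['ee_pos'],s['tcp_rot'],s['joints'])
C=cam('wrist',s); im=save('wrist','w1.png')
for t in ['frog','tray','short_frog','slide','button_rod']: print(t,spots(t,'wrist',C)[:3])
```

```text
6.2 [ 0.56284395 -0.19940686  0.22233203] [3.13308075 0.00409851 0.00637243] [-0.33600308  0.20051656  0.28536448  1.65664714 -0.00939384  2.79920441]
frog [(0.93, [0.563, -0.1708, 0.0022]), (0.93, [0.6864, -0.2248, 0.0009]), (0.76, [0.5757, -0.0932, 0.0034])]
tray [(0.95, [0.5338, -0.208, -0.0017])]
short_frog [(0.7, [0.5115, -0.1804, 0.0094])]
slide [(0.91, [0.516, -0.2491, 0.0092])]
button_rod [(0.87, [0.5671, -0.2399, 0.0047])]
```

View pics/w1.png

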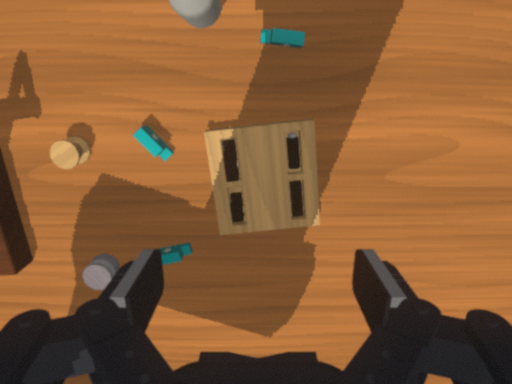

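The frog is in the pocket at about (231,160), the short frog at (237,208), the rod at (293,152) and the slide at (297,198). I'll move above the frog for a closer second view.

Run:
```python
from h import *
C=cam('wrist')
import cv2
q=onz([[207,132],[314,121],[320,225],[220,234]],C,.016); print(q.round(4), q.mean(0))
for e in (q[0]-q[3],q[1]-q[2]): print(np.degrees(np.arctan2(e[1],e[0])),np.linalg.norm(e))
for e in (q[0]-q[1],q[3]-q[2]): print(np.degrees(np.arctan2(-e[0],e[1])),np.linalg.norm(e))
rows([([.555,-.174,.125],DOWN)],-0.3)
```

```text
[[ 0.5915 -0.1466  0.016 ]
 [ 0.6039 -0.2579  0.016 ]
 [ 0.4862 -0.2722  0.016 ]
 [ 0.4741 -0.1572  0.016 ]] [ 0.53890417 -0.20848561  0.016     ]
5.151117444618491 0.11783883700885259
6.896882796302158 0.1185065017044363
6.3544507973377184 0.11196179932965923
6.013163517236125 0.11556044481958952
4 rows: [[0.01,0.02,0.02],[-0.07,-0.25,0.95],-0.3],[[0.01,0.02,0.02],[-0.08,-0.24,0.95],-0.3],[[0.01,0.02,0.02],[-0.08,-0.25,0.95],-0.3],[[0.01,0.02,0.02],[-0.09,-0.24,0.95],-0.3]
end [ 0.5549 -0.174   0.1251] [ 3.141e+00 -3.000e-03 -2.000e-03]
```

>>> servo_tool:
  rows:
    - [[0.01,0.02,-0.15],[-0.07,-0.25,0.95],-0.3]
    - [[0.01,0.02,-0.2],[-0.08,-0.24,0.95],-0.3]
    - [[0.01,0.02,-0.2],[-0.08,-0.25,0.95],-0.3]
    - [[0.01,0.02,-0.2],[-0.09,-0.24,0.95],-0.3]
    - [[0,0,0],[0,0,0],-0.3]
    - [[0,0,0],[0,0,0],-0.3]

```text
clock: 7.1
ee_pos: [0.5535, -0.1741, 0.1247]
tcp_rot: [-3.141, -0.0, 0.113]
wrist_force: [1.3, -0.3, 0.1]
finger_gap: 0.0555
gripper_force: 0.0
```

Run:
```python
from h import *
s=observe(); print(s['clock'],s['ee_pos'],s['tcp_rot'],s['finger_gap'])
C=cam('wrist',s); im=save('wrist','w2.png')
for t in ['frog','tray','short_frog','slide','button_rod']: print(t,spots(t,'wrist',C)[:3])
g=np.clip(im.astype(float)*1.6,0,255).astype(np.uint8)
cv2.imwrite('pics/w2c.png',cv2.resize(g[40:290,130:430],(780,650))[:600,:,::-1])
for r in silhouettes('frog','wrist')[:3]:
    ys,xs=np.nonzero(r['pixels']); print(r['p'],len(xs),cv2.minAreaRect(np.c_[xs,ys].astype(np.float32)))
```

```text
7.1 [ 0.55347979 -0.17410848  0.12465329] [-3.14099033e+00 -1.91765433e-05  1.13398498e-01] 0.05553464810812203
frog [(0.72, [0.5639, -0.1715, 0.0048]), (0.55, [0.6879, -0.2255, 0.0015])]
tray [(0.83, [0.5337, -0.2064, -0.0013])]
short_frog [(0.76, [0.509, -0.1792, 0.0074]), (0.65, [0.5641, 0.0043, 0.0026])]
slide [(0.87, [0.5192, -0.2473, 0.0074])]
button_rod []
0.9 1016 ((254.99996948242188, 176.99998474121094), (57.99999237060547, 17.999996185302734), 90.0)
0.78 1264 ((152.3655242919922, 142.28619384765625), (56.720062255859375, 24.913646697998047), 48.36646270751953)
0.65 1674 ((349.955078125, 16.221065521240234), (65.94617462158203, 28.97395896911621), 14.349332809448242)
```

View pics/w2c.png

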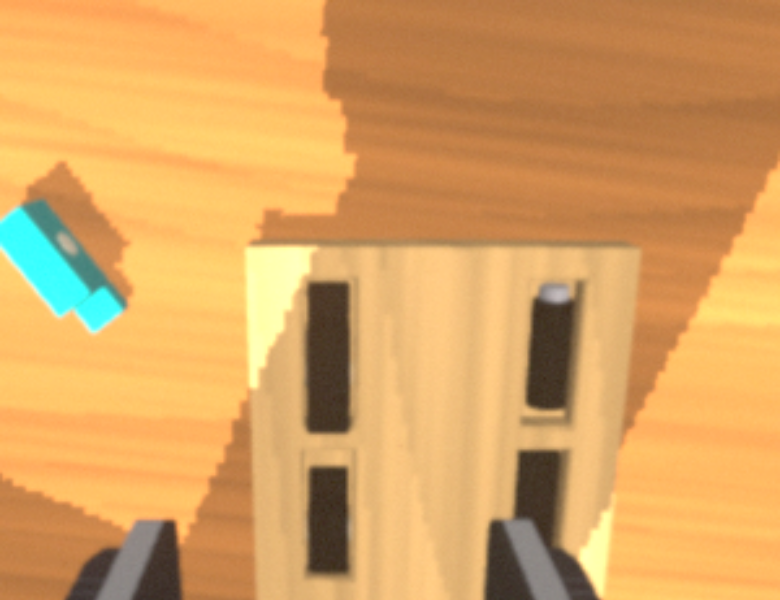

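The crop shows the frog at crop pixels x 308–351, y 283–432, square to the tool. The step isn't visible at this exposure, so I'll read the brightness profile and compare hypotheses.

Run:
```python
from h import *
np.set_printoptions(precision=1,suppress=True,linewidth=150)
C=cam('wrist'); im=cv2.imread('pics/w2.png')[:,:,::-1].astype(float)
print('rows 144..212 centre', im[144:213,254:261].mean((1,2)))
for r in (155,165,180,195,202): print(r, im[r,240:275].mean(1))
yaw=.113; c=np.array([.5639,-.172]); 
ex=np.array([np.cos(yaw),np.sin(yaw)])
for sg in(1,-1):
    for l,x,z in (('tall end',-21,28),('block edge top',11,28),('block edge step',11,15),('step end top',21,15)):
        p=np.r_[c+ex*sg*x/1000,z/1000]; print(sg,l,proj(p,C))
```

```text
rows 144..212 centre [114.1 113.  109.2  98.9  70.4  44.8  36.3  38.   37.3  38.3  37.2  37.2  36.1  36.9  35.7  37.1  36.9  36.7  34.7  35.6  34.   34.   35.2  35.2
  36.1  35.4  34.8  34.8  35.5  36.4  35.   35.2  35.7  35.1  35.   35.8  33.3  35.3  35.9  33.7  35.1  34.4  35.   34.8  33.5  34.9  35.3  35.
  34.2  33.9  33.2  34.3  34.6  35.   33.9  33.8  32.9  33.8  33.2  33.2  33.7  38.5  65.1  98.1 108.1 109.  109.5 108.1 106.6]
155 [173.  164.7 136.7 118.  113.  106.3 105.  102.   69.3  42.   37.   37.3  39.7  36.3  35.   37.   36.3  39.   37.3  35.3  40.3  38.   40.3  47.
  76.3 101.7  97.  100.  109.3 117.3 117.  119.  118.7 118.  116. ]
165 [115.  113.7 115.3 113.7 111.  105.   95.7  84.7  59.   41.   32.7  35.   34.3  36.3  29.   37.3  36.   36.3  33.3  32.   34.   35.3  36.7  43.
  74.  100.   97.   99.3 111.  116.  119.3 117.3 117.3 117.7 116. ]
180 [110.  111.  113.3 113.7 111.  106.7  97.3  77.3  52.7  38.   37.   34.3  36.3  32.   30.3  34.3  35.7  33.   31.   36.3  32.3  35.7  34.7  41.
  72.  101.7  96.  100.7 109.  113.7 115.3 116.3 115.3 116.  115.3]
195 [109.  111.7 111.  112.7 111.  106.   94.7  82.   58.   37.   32.3  33.3  32.3  37.   34.3  36.   31.3  31.   37.7  33.7  36.   32.3  34.7  39.
  67.   98.   97.7 101.  109.7 112.7 113.3 115.  116.3 113.7 115. ]
202 [109.3 109.3 110.7 111.  111.7 106.7  93.3  69.7  47.   36.3  33.   33.   34.   32.7  37.   33.3  33.   31.   32.   33.7  32.3  35.   34.   38.7
  55.   77.3  95.3 105.7 111.3 111.3 114.3 114.7 114.7 115.  114. ]
1 tall end [[255.  203.9]]
1 block edge top [[254.9 163.5]]
1 block edge step [[255.  159.7]]
1 step end top [[255. 147.]]
-1 tall end [[254.9 150.3]]
-1 block edge top [[255.  191.6]]
-1 block edge step [[255.1 186.6]]
-1 step end top [[255.1 198.4]]
```

The visible length is 58 px. That fits the step end pointing away from the robot (57 px predicted) and not the reverse (48 px). Frog centre is about (0.5625, -0.173), yaw 0.113, so I grasp the block centre 5 mm nearer the robot.

>>> servo_tool:
  rows:
    - [[0,0,0],[0.04,0,0.9],-0.3]
    - [[0,0,0],[0.04,0,0.9],-0.3]
    - [[0,0,0],[0.04,0,0.9],-0.3]
    - [[0,0,0],[0.04,0,0.8],-0.3]
    - [[0,0,0],[0,0,0.4],-0.3]
    - [[0,0,0],[0,0,0.25],-0.3]
    - [[0,0,0],[0,0,0],-0.3]
    - [[0,0,0],[0,0,0],-0.3]

```text
clock: 8.25
ee_pos: [0.5575, -0.1741, 0.0216]
tcp_rot: [-3.142, -0.001, 0.113]
wrist_force: [-0.4, -0.7, 1.2]
finger_gap: 0.0553
gripper_force: 0.0
```

>>> servo_tool:
  rows:
    - [[0,0,0],[0,0,0.14],-0.3]
    - [[0,0,0],[0,0,0],0]
    - [[0,0,0],[0,0,0],0.4]
    - [[0,0,0],[0,0,0],1]
    - [[0,0,0],[0,0,0],1]
    - [[0,0,0],[0,0,0],1]
    - [[0,0,0],[0,0,0],1]
    - [[0,0,0],[0,0,0],1]

```text
clock: 9.05
ee_pos: [0.5572, -0.1738, 0.0175]
tcp_rot: [-3.141, -0.001, 0.113]
wrist_force: [-1.9, 1.2, 5.2]
finger_gap: 0.011
gripper_force: 59.6
```

```bash
cat >> h.py <<'E'
def slope(psi,th=.6109): return Ro.from_euler('z',psi)*Ro.from_euler('y',-th)*DOWN*Ro.from_euler('z',np.pi)
E
python3 - <<'E'
from h import *
e=lambda y:Ro.from_euler('xyz',[np.pi,0,y])
S=slope(.09); n=-S.apply([0,0,1]); c=np.array([.4855,.161,.083])
P=rows([([.557,-.174,.12],e(.113)),([.48,-.08,.25],e(1.65)),([.42,.06,.26],e(np.pi+.09))],1,lin=.95)
print(len('x'))
rows([(c+n*.13,S)],1,P)
E
```

```text
5 rows: [[-0.0,-0.0,0.0],[-0.0,0.0,-0.82],1],[[-0.0,-0.0,0.0],[-0.0,0.0,-0.82],1],[[-0.0,-0.0,0.0],[-0.0,0.0,-0.82],1],[[-0.0,-0.0,0.0],[-0.0,0.0,-0.82],1],[[-0.0,-0.0,0.0],[-0.0,0.0,-0.82],1]
12 rows: [[0.0,-0.0,-0.92],[-0.22,-0.34,-0.43],1],[[0.0,-0.0,-0.92],[-0.17,-0.37,-0.43],1],[[0.0,-0.0,-0.92],[-0.13,-0.38,-0.43],1],[[0.0,-0.0,-0.92],[-0.08,-0.4,-0.43],1],[[0.0,-0.0,-0.92],[-0.02,-0.4,-0.44],1],[[0.0,-0.0,-0.92],[0.03,-0.4,-0.43],1],[[0.0,-0.0,-0.92],[0.08,-0.4,-0.44],1],[[0.0,-0.0,-0.92],[0.13,-0.38,-0.43],1],[[0.0,-0.0,-0.92],[0.18,-0.37,-0.44],1],[[0.0,-0.0,-0.92],[0.22,-0.34,-0.43],1],[[0.0,-0.0,-0.92],[0.26,-0.31,-0.44],1],[[0.0,-0.0,-0.92],[0.31,-0.27,-0.43],1]
12 rows: [[0.0,0.0,-0.94],[0.48,-0.16,-0.03],1],[[0.0,0.0,-0.94],[0.5,-0.1,-0.03],1],[[0.0,0.0,-0.94],[0.51,-0.03,-0.03],1],[[0.0,0.0,-0.94],[0.51,0.04,-0.03],1],[[0.0,0.0,-0.94],[0.5,0.1,-0.03],1],[[0.0,0.0,-0.94],[0.48,0.17,-0.04],1],[[0.0,0.0,-0.94],[0.45,0.23,-0.03],1],[[0.0,0.0,-0.94],[0.42,0.28,-0.04],1],[[0.0,0.0,-0.94],[0.38,0.34,-0.03],1],[[0.0,0.0,-0.94],[0.33,0.38,-0.04],1],[[0.0,0.0,-0.94],[0.27,0.42,-0.03],1],[[0.0,0.0,-0.94],[0.22,0.46,-0.04],1]
end [0.4199 0.06   0.26  ] [ 3.141e+00  1.000e-03 -3.053e+00]
1
5 rows: [[-0.0,-0.87,-0.0],[0.0,0.76,0.56],1],[[-0.0,-0.87,-0.0],[0.07,0.76,0.56],1],[[-0.0,-0.87,-0.0],[0.14,0.76,0.55],1],[[-0.0,-0.87,-0.0],[0.21,0.75,0.53],1],[[-0.0,-0.87,-0.0],[0.26,0.76,0.49],1]
end [0.4113 0.1544 0.1896] [ 3.141  0.608 -3.054]
```

>>> servo_tool:
  rows:
    - [[0,0,0],[0,0,-0.4],1]
    - [[0,0,0],[0,0,-0.82],1]
    - [[0,0,0],[0,0,-0.82],1]
    - [[0,0,0],[0,0,-0.82],1]
    - [[0,0,0],[0,0,-0.82],1]
    - [[0,0,0],[0,0,-0.42],1]

```text
clock: 9.65
ee_pos: [0.5576, -0.1742, 0.1218]
tcp_rot: [3.141, -0.002, 0.113]
wrist_force: [0.2, -0.6, -0.4]
finger_gap: 0.011
gripper_force: 59.0
```

>>> servo_tool:
  rows:
    - [[0,0,-0.92],[-0.22,-0.34,-0.43],1]
    - [[0,0,-0.92],[-0.17,-0.37,-0.43],1]
    - [[0,0,-0.92],[-0.13,-0.38,-0.43],1]
    - [[0,0,-0.92],[-0.08,-0.4,-0.43],1]
    - [[0,0,-0.92],[-0.02,-0.4,-0.44],1]
    - [[0,0,-0.92],[0.03,-0.4,-0.43],1]
    - [[0,0,-0.92],[0.08,-0.4,-0.44],1]
    - [[0,0,-0.92],[0.13,-0.38,-0.43],1]
    - [[0,0,-0.92],[0.18,-0.37,-0.44],1]
    - [[0,0,-0.92],[0.22,-0.34,-0.43],1]
    - [[0,0,-0.92],[0.26,-0.31,-0.44],1]
    - [[0,0,-0.92],[0.31,-0.27,-0.43],1]

```text
clock: 10.85
ee_pos: [0.4795, -0.0797, 0.2499]
tcp_rot: [-3.141, -0.0, 1.66]
wrist_force: [0.3, -0.3, -0.9]
finger_gap: 0.0112
gripper_force: 59.0
```

>>> servo_tool:
  rows:
    - [[0,0,-0.94],[0.48,-0.16,-0.03],1]
    - [[0,0,-0.94],[0.5,-0.1,-0.03],1]
    - [[0,0,-0.94],[0.51,-0.03,-0.03],1]
    - [[0,0,-0.94],[0.51,0.04,-0.03],1]
    - [[0,0,-0.94],[0.5,0.1,-0.03],1]
    - [[0,0,-0.94],[0.48,0.17,-0.04],1]
    - [[0,0,-0.94],[0.45,0.23,-0.03],1]
    - [[0,0,-0.94],[0.42,0.28,-0.04],1]
    - [[0,0,-0.94],[0.38,0.34,-0.03],1]
    - [[0,0,-0.94],[0.33,0.38,-0.04],1]
    - [[0,0,-0.94],[0.27,0.42,-0.03],1]
    - [[0,0,-0.94],[0.22,0.46,-0.04],1]

```text
clock: 12.05
ee_pos: [0.4196, 0.0604, 0.2595]
tcp_rot: [3.141, -0.0, -3.048]
wrist_force: [1.1, -0.1, -0.0]
finger_gap: 0.0109
gripper_force: 59.0
```

>>> servo_tool:
  rows:
    - [[0,-0.87,0],[0,0.76,0.56],1]
    - [[0,-0.87,0],[0.07,0.76,0.56],1]
    - [[0,-0.87,0],[0.14,0.76,0.55],1]
    - [[0,-0.87,0],[0.21,0.75,0.53],1]
    - [[0,-0.87,0],[0.26,0.76,0.49],1]
    - [[0,0,0],[0,0,0],1]

```text
clock: 12.65
ee_pos: [0.4074, 0.1549, 0.1826]
tcp_rot: [-3.14, 0.605, -3.048]
wrist_force: [-0.6, 0.0, -0.9]
finger_gap: 0.0111
gripper_force: 59.0
```

Run:
```python
from h import *
s=observe(); print(s['clock'],s['ee_pos'],s['tcp_rot'],s['joints'])
C=cam('wrist',s); im=save('wrist','w3.png')
for t in ['frog','jig','cradle','press_pad','plate_hinge','light_bar']: print(t,spots(t,'wrist',C)[:2])
```

```text
12.65 [0.4073604  0.15489383 0.18264471] [-3.13951091  0.60455478 -3.0482195 ] [ 0.51852967 -0.81440891 -0.70799307  1.11624494 -0.23859572  0.35677098]
frog [(0.87, [0.4132, 0.155, 0.1716]), (0.74, [0.5759, -0.0909, 0.0018])]
jig [(0.88, [0.4984, 0.194, -0.0043]), (0.68, [0.4339, 0.1958, 0.0497])]
cradle [(0.59, [0.4915, 0.1631, 0.0869])]
press_pad [(0.79, [0.5157, 0.2464, 0.1111]), (0.54, [0.4913, 0.1655, 0.0869])]
plate_hinge [(0.58, [0.4368, 0.1997, 0.0471])]
light_bar []
```

View pics/w3.png

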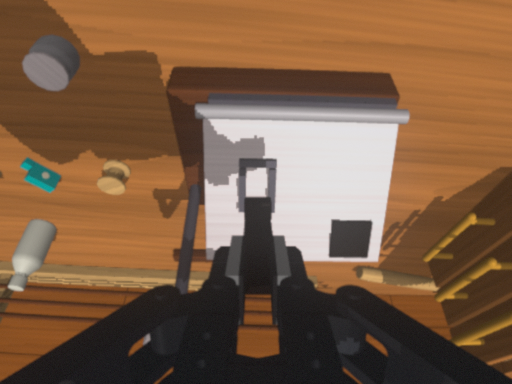

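The wrist view shows the plate square on. The cradle ledge is at about (257,162), its white interior spans roughly (246–270, 168–195), the press pad centre is at about (350,239) and the plate's far edge at row 261. The frog is held at (257,215). I'll extract the edges and fit the plate pose.

Run:
```python
from h import *
im=cv2.imread('pics/w3.png'); g=im.mean(2)
np.set_printoptions(precision=0,suppress=True,linewidth=200)
def edges(v,o,t=120):
    b=v>t; i=np.nonzero(b[1:]!=b[:-1])[0]; return np.round(o+i+(v[i]-t)/(v[i]-v[i+1]),1)
for r in (130,145,165,172,178,184,190,210,225,240,250): print('row',r,edges(g[r-1:r+2,185:410].mean(0),185))
for c in (215,230,249,252,262,267,290,340,350,360,374): print('col',c,edges(g[100:275,c-1:c+2].mean(1),100))
cv2.imwrite('pics/w3c.png',cv2.resize(im[95:275,190:410],(780,638),interpolation=cv2.INTER_CUBIC)[:600])
```

```text
row 130 [204. 399.]
row 145 [204. 397.]
row 165 [204. 238. 275. 398.]
row 172 [205. 238. 246. 268. 275. 393.]
row 178 [204. 239. 244. 268. 274. 392.]
row 184 [204. 238. 244. 268. 274. 409.]
row 190 [204. 239. 244. 267. 274.]
row 210 [204. 240. 273. 387.]
row 225 [204. 244. 271. 331. 371. 384.]
row 240 [196. 202. 202. 203. 204. 231. 284. 330. 369. 382.]
row 250 [206. 216. 299. 329. 368. 381.]
col 215 [105. 250.]
col 230 [105. 245.]
col 249 [106. 157. 168. 197.]
col 252 [106. 157. 168. 197.]
col 262 [106. 158. 167. 197.]
col 267 [106. 158. 167. 195.]
col 290 [107. 246.]
col 340 [108. 220. 256. 263.]
col 350 [108. 220. 257. 263.]
col 360 [109. 220. 257. 263.]
col 374 [109. 263. 271.]
```

View pics/w3c.png

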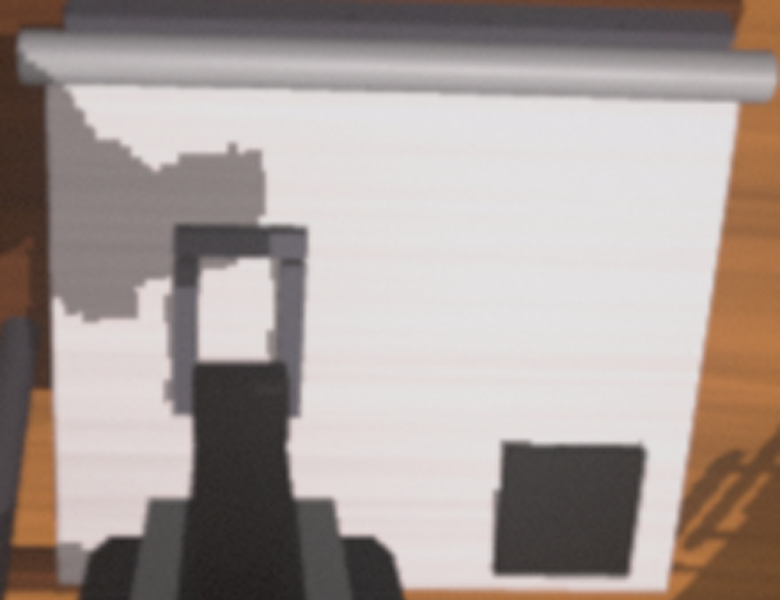

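The crop gives clean corners for the pad, the plate's far edge and the cradle. I'll fit the plate frame to them.

```bash
cat > fit.py <<'E'
from h import *
from scipy.optimize import least_squares
def TP(q): # plate frame
    R=Ro.from_euler('z',q[3])*Ro.from_euler('y',-q[4]); return R,np.array(q[:3])
def fit(obs,C,s):
    X=np.array([o[2:] for o in obs])/1000; U=np.array([o[:2] for o in obs])
    def f(q):
        R,t=TP(q); return np.r_[(proj(R.apply(X)+t,C)-U).ravel(),(q[2]-.048)/.001,(q[4]-.611)/.01]
    r=least_squares(f,[.434,.193,.048,.09,.611],x_scale=[.01,.01,.01,.1,.1])
    print(r.x.round(4),np.round(r.fun,1)); return r.x
E
cat > o3.py <<'E'
from fit import *
k=3.545
D=[(502,443,88,32,4),(645,445,88,68,4),(630,576,124,68,4),(494,574,124,32,4),(667,590,130,80,0),(57,583,130,-80,0),(199,257,40,-44.5,8),(275,258,40,-25.5,8),(174,413,78,-50.5,6),(299,415,78,-19.5,6)]
obs=[(190+a/k-.3,95+b/k-.3,x,y,z) for a,b,x,y,z in D]
s=dict(ee_pos=[0.4073604,0.15489383,0.18264471],tcp_rot=[-3.13951091,0.60455478,-3.0482195])
q=fit(obs,cam('wrist',s),s); np.save('q.npy',q)
q2=fit(obs[6:],cam('wrist',s),s)
for Q in(q,q2):
    R,t=TP(Q); print('cradle',R.apply([.061,-.035,0])+t,'pad',R.apply([.106,.05,.004])+t)
C=cam('scene');R,t=TP(q)
P=R.apply(np.array([[.13,-.08,0],[.13,.08,0],[.106,.05,.004],[.04,-.035,.008]]))+t
print('scene',proj(P,C).round(0).tolist(),'top',proj(P,cam('top')).round(0).tolist())
E
python3 o3.py
```

```text
[0.4363 0.1915 0.0478 0.0766 0.6104] [ 0.5  1.   0.5  0.7 -0.1 -0.1 -0.5  0.4 -0.  -0.5  0.9  0.4 -0.9  0.5
  0.8  0.4 -0.9 -1.2 -0.2 -1.4 -0.2 -0.1]
[0.4359 0.1914 0.0482 0.0855 0.6146] [-0.8  0.8  0.9  0.7 -0.5 -0.7  0.4 -1.1  0.2  0.4]
cradle [0.488783   0.16046034 0.08274305] pad [0.51675334 0.24785854 0.11181562]
cradle [0.48850805 0.16074699 0.08337699] pad [0.51558552 0.24837842 0.11259245]
scene [[312.0, 193.0], [378.0, 190.0], [363.0, 187.0], [322.0, 184.0]] top [[176.0, 216.0], [90.0, 221.0], [109.0, 232.0], [158.0, 257.0]]
```

Run:
```python
from o3 import *
C=cam('wrist',s); RT=Ro.from_euler('xyz',s['tcp_rot']); p0=np.array(s['ee_pos'])
for xc in (3.3,5.3,7.3):
  for z in (10.5,11.5,12.5): print(xc,z,proj(RT.apply(np.array([[xc+21,-6.5,z],[xc+21,6.5,z]])/1000)+p0,C).round(1).tolist())
R,t=TP(q)
print('obs',[ (190+a/k-.3,95+b/k-.3) for a,b in((194,362),(287,362))])
xc=.0053
S=slope(q[3],q[4])
for dx,h in((.0015,.04),(.0015,.0015)):
    fr=R.apply([.061+dx,-.035,h])+t; tcp=fr-S.apply([xc,0,.0115]); print('tcp',tcp.round(4))
fr=R.apply([.061+.0015,-.035,.03])+t; tcp=fr-S.apply([xc,0,.0115])
rows([(tcp,S)],1)
print(observe()['ee_pos'],observe()['tcp_rot'])
```

```text
[0.4363 0.1915 0.0478 0.0766 0.6104] [ 0.5  1.   0.5  0.7 -0.1 -0.1 -0.5  0.4 -0.  -0.5  0.9  0.4 -0.9  0.5
  0.8  0.4 -0.9 -1.2 -0.2 -1.4 -0.2 -0.1]
[0.4359 0.1914 0.0482 0.0855 0.6146] [-0.8  0.8  0.9  0.7 -0.5 -0.7  0.4 -1.1  0.2  0.4]
cradle [0.488783   0.16046034 0.08274305] pad [0.51675334 0.24785854 0.11181562]
cradle [0.48850805 0.16074699 0.08337699] pad [0.51558552 0.24837842 0.11259245]
scene [[312.0, 193.0], [378.0, 190.0], [363.0, 187.0], [322.0, 184.0]] top [[176.0, 216.0], [90.0, 221.0], [109.0, 232.0], [158.0, 257.0]]
3.3 10.5 [[245.4, 196.5], [271.9, 196.5]]
3.3 11.5 [[245.5, 195.8], [271.8, 195.8]]
3.3 12.5 [[245.6, 195.1], [271.7, 195.1]]
5.3 10.5 [[245.4, 192.6], [272.0, 192.6]]
5.3 11.5 [[245.4, 192.0], [271.9, 192.0]]
5.3 12.5 [[245.5, 191.3], [271.8, 191.3]]
7.3 10.5 [[245.3, 188.7], [272.0, 188.7]]
7.3 11.5 [[245.4, 188.1], [271.9, 188.1]]
7.3 12.5 [[245.5, 187.5], [271.9, 187.5]]
obs [(244.4249647390691, 196.81565585331452), (270.6590973201692, 196.81565585331452)]
tcp [0.4649 0.1586 0.1288]
tcp [0.4869 0.1603 0.0973]
4 rows: [[0.01,-0.0,0.01],[-0.08,-0.0,0.91],1],[[0.01,-0.0,0.01],[-0.08,0.0,0.91],1],[[0.01,-0.0,0.01],[-0.08,0.0,0.91],1],[[0.01,-0.0,0.01],[-0.07,0.01,0.91],1]
end [0.4705 0.1591 0.1206] [-3.141  0.608 -3.063]
[0.41239795 0.15399942 0.19088529] [ 3.14070286  0.6078845  -3.0558786 ]
```

The arm was still settling when that picture was taken, so I'll retake it at rest and refit.

Run:
```python
from h import *
s=observe(); im=save('wrist','w4.png'); s2=observe(); print(s['ee_pos'],s2['ee_pos'],s['tcp_rot'],s['joint_velocities'].round(3))
np.savez('s4.npz',p=s['ee_pos'],r=s['tcp_rot'])
cv2.imwrite('pics/w4c.png',cv2.resize(im[95:275,190:410],(792,648),interpolation=cv2.INTER_CUBIC)[:600,:,::-1])
```

```text
[0.41239795 0.15399942 0.19088529] [0.41223529 0.15397925 0.19043357] [ 3.14070286  0.6078845  -3.0558786 ] [ 0.003 -0.001 -0.015 -0.003 -0.002  0.001]
```

View pics/w4c.png

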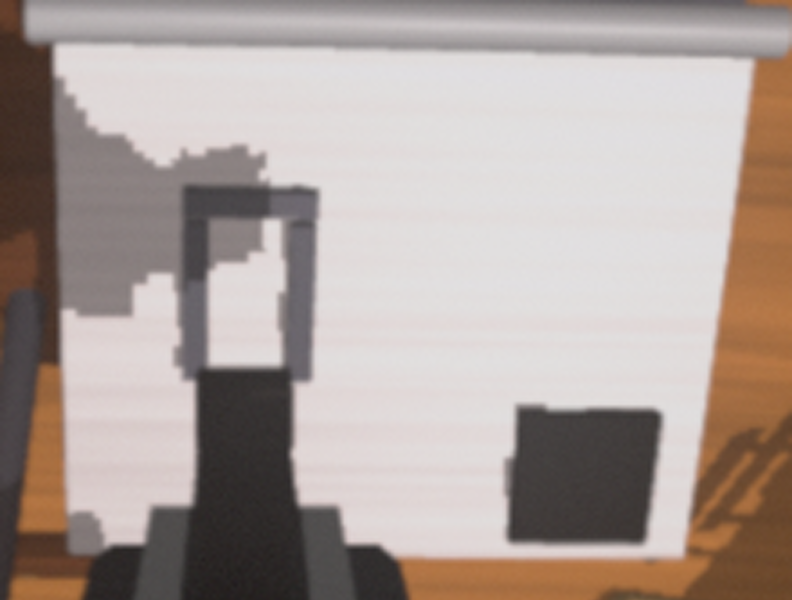

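Same layout at rest: the ledge's inner edge is at crop row 217, the rails end at row 379, the pad corners run (517,407) to (646,543), and the frog end is at row 369, columns 198–291.

```bash
cat > o4.py <<'E'
from fit import *
k=3.6
D=[(517,407,88,32,4),(661,409,88,68,4),(646,543,124,68,4),(509,542,124,32,4),(686,557,130,80,0),(68,553,130,-80,0),(208,217,40,-44.5,8),(287,218,40,-25.5,8),(183,378,78,-50.5,6),(311,380,78,-19.5,6)]
obs=[(190+a/k-.3,95+b/k-.3,x,y,z) for a,b,x,y,z in D]
z=np.load('s4.npz'); s=dict(ee_pos=z['p'],tcp_rot=z['r'])
C=cam('wrist',s)
q=fit(obs,C,s); np.save('q.npy',q)
E
python3 - <<'E'
from o4 import *
q2=fit(obs[6:],C,s)
for Q in(q,q2):
    R,t=TP(Q); print('cradle',R.apply([.061,-.035,0])+t,'pad',R.apply([.106,.05,.004])+t)
RT=Ro.from_euler('xyz',s['tcp_rot']); p0=np.array(s['ee_pos'])
for xc in (2.3,3.3,4.3): print(xc,proj(RT.apply(np.array([[xc+21,-6.5,11.5],[xc+21,6.5,11.5]])/1000)+p0,C).round(1).tolist())
print('obs',[ (190+a/k-.3,95+b/k-.3) for a,b in((198,369),(291,369))])
E
```

```text
[0.4361 0.1916 0.0478 0.0772 0.6105] [ 0.4  1.   0.7  0.6  0.3 -0.2 -0.5  0.2 -0.4 -0.3  0.5  0.5 -0.7  0.7
  0.4  0.6 -0.6 -1.3 -0.2 -1.7 -0.2 -0. ]
[0.4358 0.1917 0.0483 0.0796 0.6154] [-0.5  1.   0.7  0.8 -0.3 -0.8  0.2 -1.3  0.3  0.4]
cradle [0.48867889 0.16054663 0.08275995] pad [0.51660241 0.24795897 0.11183502]
cradle [0.48818829 0.16073706 0.08355599] pad [0.51576009 0.24820504 0.11279892]
2.3 [[245.5, 197.7], [271.8, 197.7]]
3.3 [[245.5, 195.8], [271.8, 195.8]]
4.3 [[245.5, 193.9], [271.9, 193.9]]
obs [(244.7, 197.2), (270.5333333333333, 197.2)]
```

Run:
```python
from o4 import *
R,t=TP(q);S=slope(q[3],q[4]); xc=.003
fr=R.apply([.061+.003,-.035,.022])+t; rows([(fr-S.apply([xc,0,.0115]),S)],1,lin=.6)
```

```text
[0.4361 0.1916 0.0478 0.0772 0.6105] [ 0.4  1.   0.7  0.6  0.3 -0.2 -0.5  0.2 -0.4 -0.3  0.5  0.5 -0.7  0.7
  0.4  0.6 -0.6 -1.3 -0.2 -1.7 -0.2 -0. ]
7 rows: [[0.01,-0.0,0.01],[-0.04,0.0,0.56],1],[[0.01,-0.0,0.01],[-0.04,0.0,0.56],1],[[0.01,-0.0,0.01],[-0.04,0.0,0.57],1],[[0.01,-0.0,0.01],[-0.04,0.0,0.56],1],[[0.01,-0.0,0.01],[-0.05,0.01,0.57],1],[[0.01,-0.0,0.01],[-0.04,0.0,0.56],1],[[0.01,-0.0,0.01],[-0.05,0.01,0.57],1]
end [0.4745 0.1595 0.1136] [-3.139  0.608 -3.068]
```

>>> servo_tool:
  rows:
    - [[0,0,0.01],[-0.04,0,0.56],1]
    - [[0,0,0.01],[-0.04,0,0.56],1]
    - [[0,0,0.01],[-0.04,0,0.57],1]
    - [[0,0,0.01],[-0.04,0,0.56],1]
    - [[0,0,0.01],[-0.05,0.01,0.57],1]
    - [[0,0,0.01],[-0.04,0,0.56],1]
    - [[0,0,0.01],[-0.05,0.01,0.57],1]
    - [[0,0,0],[0,0,0],1]
    - [[0,0,0],[0,0,0],1]
    - [[0,0,0],[0,0,0],1]

```text
clock: 14.05
ee_pos: [0.4737, 0.1603, 0.1134]
tcp_rot: [3.134, 0.608, -3.066]
wrist_force: [0.4, -0.5, -1.1]
finger_gap: 0.0112
gripper_force: 59.0
```

Run:
```python
from h import *
s=observe(); im=save('wrist','w5.png'); print(s['ee_pos'],s['tcp_rot'],s['joint_velocities'].round(3),s['wrist_force'])
np.savez('s5.npz',p=s['ee_pos'],r=s['tcp_rot'])
cv2.imwrite('pics/w5c.png',cv2.resize(im[90:240,180:360],(720,600),interpolation=cv2.INTER_CUBIC)[:,:,::-1])
from o4 import *
C=cam('wrist',s);R,t=TP(q)
N=[(40,-44.5,8),(40,-25.5,8),(78,-50.5,6),(78,-19.5,6),(88,32,4),(124,32,4)]
print('pred crop',((proj(R.apply(np.array(N)/1000)+t,C)-[180,90])*4).round(0).tolist())
```

```text
[0.47373074 0.16033732 0.11343222] [ 3.1339297   0.60814869 -3.06633742] [ 0.004 -0.009 -0.003 -0.004  0.001 -0.001] [ 0.36273425 -0.54183834 -1.10089412]
[0.4362 0.1916 0.0478 0.0772 0.6105] [ 0.4  1.   0.7  0.6  0.3 -0.2 -0.5  0.2 -0.4 -0.3  0.5  0.5 -0.7  0.7
  0.4  0.6 -0.6 -1.3 -0.2 -1.7 -0.2 -0. ]
pred crop [[267.0, 263.0], [359.0, 263.0], [240.0, 434.0], [384.0, 434.0], [615.0, 475.0], [603.0, 622.0]]
```

View pics/w5c.png

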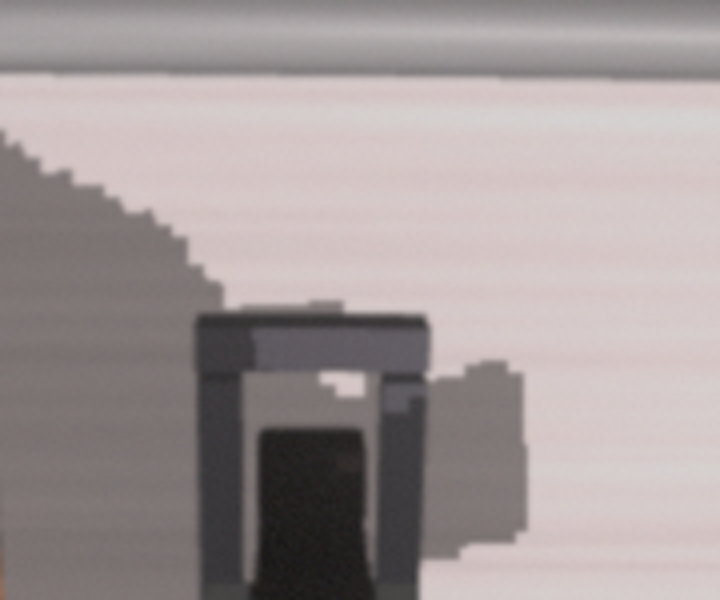

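The view shows the ledge inner edge at crop row 373, the rails' inner edges at columns 242 and 379, and the frog end at row 429, columns 259–363. The frog is between the rails. My prediction used the old pose, so I'm redoing it.

Run:
```python
from o4 import *
z=np.load('s5.npz'); s=dict(ee_pos=z['p'],tcp_rot=z['r']); C=cam('wrist',s);R,t=TP(q)
cr=lambda P:((proj(P,C)-[180,90])*4+1.5).round(0).tolist()
N=[(40,-44.5,8),(40,-25.5,8),(40,-44.5,6),(40,-25.5,6)]
print('pred',cr(R.apply(np.array(N)/1000)+t))
RT=Ro.from_euler('xyz',s['tcp_rot'])
for xc in(2,3,4): print(xc,cr(RT.apply(np.array([[xc+21,-6.5,11.5],[xc+21,6.5,11.5],[xc+21,-6.5,2.5],[xc+21,6.5,2.5]])/1000)+s['ee_pos']))
o,v=ray([[180+242/4-.4,90+373/4-.4],[180+379/4-.4,90+373/4-.4]],C)
n=R.apply([0,0,1]); P0=t+n*.008
X=o+v*(((P0-o)@n)/(v@n))[:,None]; print('ledge in plate',R.inv().apply(X-t)*1000)
print('frog origin(xc=3) in plate',R.inv().apply(RT.apply([.003,0,.0115])+s['ee_pos']-t)*1000, (RT.inv()*R).as_rotvec())
```

```text
[0.4362 0.1916 0.0478 0.0772 0.6105] [ 0.4  1.   0.7  0.6  0.3 -0.2 -0.5  0.2 -0.4 -0.3  0.5  0.5 -0.7  0.7
  0.4  0.6 -0.6 -1.3 -0.2 -1.7 -0.2 -0. ]
pred [[236.0, 376.0], [378.0, 375.0], [237.0, 371.0], [378.0, 371.0]]
2 [[263.0, 435.0], [369.0, 435.0], [261.0, 460.0], [372.0, 460.0]]
3 [[263.0, 427.0], [369.0, 427.0], [261.0, 452.0], [372.0, 452.0]]
4 [[263.0, 419.0], [369.0, 419.0], [261.0, 444.0], [372.0, 444.0]]
ledge in plate [[ 39.61789611 -43.67998244   8.        ]
 [ 39.67883386 -25.45021358   8.        ]]
frog origin(xc=3) in plate [ 63.32759594 -33.98495155  22.19302789] [2.46223790e-03 3.13921230e+00 1.03193261e-02]
```

Frog and cradle line up laterally, and the gap to the ledge is about 2.9 mm. Shift 1.5 mm down the slope and lower.

>>> servo_tool:
  rows:
    - [[0,0,0],[0.03,0,0.2],1]
    - [[0,0,0],[0.03,0,0.2],1]
    - [[0,0,0],[0,0,0.15],1]
    - [[0,0,0],[0,0,0.15],1]
    - [[0,0,0],[0,0,0.1],1]
    - [[0,0,0],[0,0,0],1]
    - [[0,0,0],[0,0,0],1]

```text
clock: 14.8
ee_pos: [0.4837, 0.1613, 0.0952]
tcp_rot: [3.134, 0.608, -3.066]
wrist_force: [1.0, 0.3, -0.1]
finger_gap: 0.0112
gripper_force: 59.1
```

```bash
cat > where.py <<'E'
from h import *
from fit import TP
q=np.load('q.npy'); s=observe(); R,t=TP(q); RT=Ro.from_euler('xyz',s['tcp_rot'])
print('frog in plate',(R.inv().apply(RT.apply([.0028,0,.0115])+s['ee_pos']-t)*1000).round(2),'tcp',(R.inv().apply(s['ee_pos']-t)*1000).round(2),'F',R.inv().apply(s['wrist_force']).round(1),s['clock'],s['finger_gap'])
E
python3 where.py
```

```text
frog in plate [ 61.27 -33.8    1.56] tcp [ 64.11 -33.88  13.05] F [ 0.8  0.2 -0.6] 14.8 0.011156879694671554
```

>>> servo_tool:
  rows:
    - [[0,0,0],[0,0,0.03],1]
    - [[0,0,0],[0,0,0.02],1]
    - [[0,0,0],[0,0,0],1]
    - [[0,0,0],[0,0,0],1]

```text
clock: 15.2
ee_pos: [0.4843, 0.1614, 0.0947]
tcp_rot: [3.134, 0.608, -3.066]
wrist_force: [-5.9, -0.8, 4.5]
finger_gap: 0.0115
gripper_force: 60.0
```

```bash
python3 where.py
```

```text
frog in plate [ 61.5  -33.75   0.71] tcp [ 64.33 -33.83  12.2 ] F [-2.3 -0.4  7.1] 15.2 0.011509677292833056
```

>>> servo_tool:
  rows:
    - [[0,0,0],[0,0,-0.01],1]
    - [[0,0,0],[0,0,0],0.6]
    - [[0,0,0],[0,0,0],0.4]
    - [[0,0,0],[0,0,0],0.3]
    - [[0,0,0],[0,0,0],0.3]
    - [[0,0,0],[0,0,0],0.3]

```text
clock: 15.8
ee_pos: [0.4842, 0.1614, 0.0943]
tcp_rot: [3.134, 0.608, -3.066]
wrist_force: [0.4, 1.0, 0.7]
finger_gap: 0.0297
gripper_force: 0.0
```

>>> servo_tool:
  rows:
    - [[0,0,0],[0,0,-0.2],0.3]
    - [[0,0,0],[0,0,-0.4],0.3]
    - [[0,0,0],[0,0,-0.6],0.3]
    - [[0,0,0],[0,0,-0.6],0.3]
    - [[0,0,0],[0,0,-0.6],0.3]
    - [[0,0,0],[0,0,-0.5],0.3]
    - [[0,0,0],[0,0,-0.3],0.3]
    - [[0,0,0],[0,0,0],0.3]
    - [[0,0,0],[0,0,0],0.3]
    - [[0,0,0],[0,0,0],0.3]

```text
clock: 16.8
ee_pos: [0.4387, 0.1572, 0.1594]
tcp_rot: [3.135, 0.607, -3.066]
wrist_force: [0.9, -0.7, 0.2]
finger_gap: 0.0301
gripper_force: 0.0
```

Run:
```python
from where import *
np.savez('s6.npz',p=s['ee_pos'],r=s['tcp_rot'])
im=save('wrist','w6.png'); C=cam('wrist',s)
cv2.imwrite('pics/w6c.png',cv2.resize(im[120:270,180:360],(720,600),interpolation=cv2.INTER_CUBIC)[:,:,::-1])
cr=lambda P:((proj(R.apply(np.array(P,float)/1000)+t,C)-[180,120])*4+1.5).round(0).tolist()
print('ledge inner top, z8',cr([(40,-44.5,8),(40,-25.5,8)]))
for d in(0,2,4): print(d,'frog step end top, block edge top, tall end top, bottom', cr([(40+d,-41.5,9),(40+d,-28.5,9),(50+d,-41.5,22),(50+d,-28.5,22),(82+d,-41.5,22),(82+d,-28.5,22)]))
```

```text
frog in plate [ 61.02 -34.39  80.06] tcp [ 63.86 -34.46  91.55] F [ 0.8 -0.8 -0.3] 16.8 0.03009255412005704
ledge inner top, z8 [[254.0, 174.0], [363.0, 174.0]]
0 frog step end top, block edge top, tall end top, bottom [[271.0, 175.0], [346.0, 175.0], [270.0, 251.0], [348.0, 251.0], [272.0, 427.0], [346.0, 426.0]]
2 frog step end top, block edge top, tall end top, bottom [[272.0, 186.0], [346.0, 186.0], [270.0, 263.0], [348.0, 263.0], [272.0, 437.0], [346.0, 437.0]]
4 frog step end top, block edge top, tall end top, bottom [[272.0, 197.0], [346.0, 197.0], [270.0, 274.0], [348.0, 274.0], [272.0, 447.0], [346.0, 447.0]]
```

View pics/w6c.png

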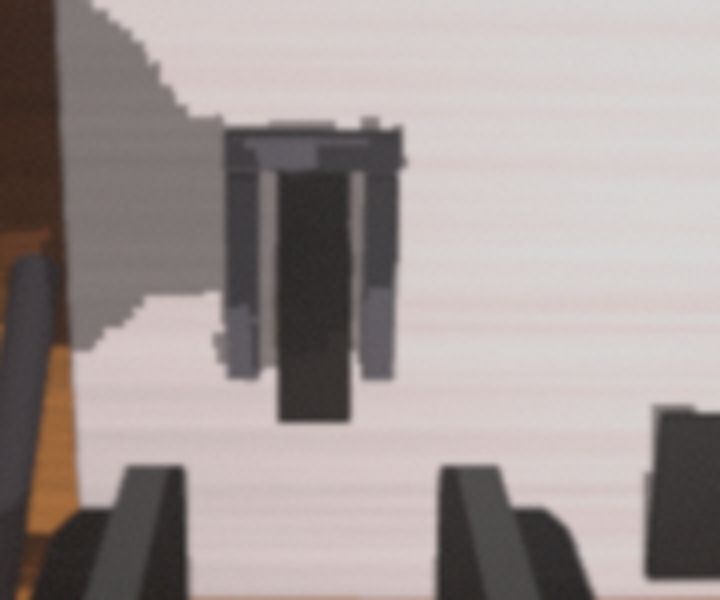

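The frog lies against the ledge: ledge edge at row 171, frog from row 171 to 421. It is centred within 1 mm between the rails (278–350 inside 260–361). Next is the press pad, with shut fingers, moving sideways first and then down to it.

Run:
```python
from where import *
S=slope(q[3],q[4]); w=lambda *p:R.apply(np.array(p)/1000)+t
P=rows([(w(66,50,85),S),(w(106,50,34),S)],1,lin=.9)
```

```text
frog in plate [ 60.96 -34.42  80.  ] tcp [ 63.8  -34.49  91.49] F [ 0.4 -0.6 -0.3] 16.85 0.03022791702420615
4 rows: [[0.01,-0.01,-0.0],[-0.02,0.84,0.07],1],[[0.01,-0.01,-0.0],[-0.02,0.85,0.07],1],[[0.01,-0.01,-0.0],[-0.02,0.84,0.07],1],[[0.01,-0.01,-0.0],[-0.03,0.85,0.06],1]
3 rows: [[0.0,0.0,-0.0],[-0.53,-0.0,0.68],1],[[0.0,0.0,-0.0],[-0.53,-0.0,0.68],1],[[0.0,0.0,-0.0],[-0.53,-0.0,0.69],1]
end [0.4995 0.2467 0.1363] [ 3.14   0.612 -3.066]
```

>>> servo_tool:
  rows:
    - [[0.01,0,0],[0,0.5,0.05],1]
    - [[0.01,0,0],[-0.02,0.85,0.07],1]
    - [[0.01,0,0],[-0.02,0.84,0.07],1]
    - [[0.01,0,0],[-0.03,0.85,0.06],1]
    - [[0,0,0],[0,0.34,0.02],1]
    - [[0,0,0],[-0.53,0,0.4],1]
    - [[0,0,0],[-0.53,0,0.68],1]
    - [[0,0,0],[-0.53,0,0.6],1]
    - [[0,0,0],[0,0,0.37],1]
    - [[0,0,0],[0,0,0],1]
    - [[0,0,0],[0,0,0],1]
    - [[0,0,0],[0,0,0],1]

```text
clock: 18.05
ee_pos: [0.4987, 0.2468, 0.1369]
tcp_rot: [3.14, 0.608, -3.066]
wrist_force: [0.4, 0.5, 0.7]
finger_gap: 0.0
gripper_force: 0.0
```

Run:
```python
from where import *
print(s['joints'].round(3),s['tcp_rot'])
print('rel rot',(slope(q[3],q[4]).inv()*RT).as_rotvec())
```

```text
frog in plate [102.8   50.19  23.34] tcp [105.63  50.17  34.83] F [0.8 0.4 0.3] 18.05 1.3354217385992052e-05
[ 0.607 -0.45  -0.604  0.876 -0.292  0.449] [ 3.13953927  0.60795349 -3.06572847]
rel rot [-0.0013135   0.00256253  0.00106297]
```

>>> servo_tool:
  rows:
    - [[0,0,0],[0,0,0.4],1]
    - [[0,0,0],[0,0,0.4],1]
    - [[0,0,0],[0,0,0.2],1]
    - [[0,0,0],[0,0,0.12],1]
    - [[0,0,0],[0,0,0.06],1]
    - [[0,0,0],[0,0,0],1]
    - [[0,0,0],[0,0,0],1]

```text
clock: 18.75
ee_pos: [0.5159, 0.2481, 0.1125]
tcp_rot: [3.14, 0.608, -3.066]
wrist_force: [-0.4, 0.0, -0.2]
finger_gap: -0.0001
gripper_force: 0.0
```

```bash
python3 where.py
```

```text
frog in plate [102.91  50.23  -6.56] tcp [105.75  50.21   4.93] F [-0.5  0.1  0.1] 18.75 -9.842328338961877e-05
```

>>> servo_tool:
  rows:
    - [[0,0,0],[0,0,0.04],1]
    - [[0,0.11,0],[0,0,0.06],1]
    - [[0,0.22,0],[0,0,0.13],1]
    - [[0,0.22,0],[0,0,0.13],1]
    - [[0,0.22,0],[0,0,0.13],1]
    - [[0,0.22,0],[0,0,0.13],1]
    - [[0,0.22,0],[0,0,0.13],1]
    - [[0,0.22,0],[0,0,0.13],1]
    - [[0,0.22,0],[0,0,0.13],1]
    - [[0,0.22,0],[0,0,0.13],1]
    - [[0,0.22,0],[0,0,0.13],1]
    - [[0,0,0],[0,0,0],1]
    - [[0,0,0],[0,0,0],1]

```text
clock: 20.05
ee_pos: [0.5314, 0.2493, 0.0844]
tcp_rot: [3.14, 0.315, -3.066]
wrist_force: [-0.4, -2.9, 5.7]
finger_gap: 0.0001
gripper_force: 2.9
```

```bash
cat > lev.py <<'E'
from where import *
d=Ro.from_euler('z',-q[3]).apply(s['ee_pos']-t)*1000
a=np.arctan2(d[2],d[0]); r=np.hypot(d[0],d[2])
print('tcp rel hinge',d.round(1),'plate ang below rest',round(.611-(a-np.arcsin(4/r)),3),'along',np.sqrt(r*r-16).round(1),'tool tilt',s['tcp_rot'],'F',s['wrist_force'].round(1),s['joints'].round(2))
E
python3 lev.py
```

```text
frog in plate [ 96.37  50.21 -37.2 ] tcp [102.4   50.19 -27.02] F [ 2.8 -2.8  5. ] 20.05 6.595411351287713e-05
tcp rel hinge [99.4 50.2 36.6] plate ang below rest 0.296 along 105.8 tool tilt [ 3.13985989  0.31505446 -3.06602915] F [-0.4 -2.9  5.7] [ 0.5  -0.12 -0.35  1.05 -0.13  0.41]
```

>>> servo_tool:
  rows:
    - [[0,0.22,0],[0,0,0.13],1]
    - [[0,0.22,0],[0,0,0.13],1]
    - [[0,0.22,0],[0,0,0.13],1]
    - [[0,0.22,0],[0,0,0.13],1]
    - [[0,0.22,0],[0,0,0.13],1]
    - [[0,0.22,0],[0,0,0.13],1]
    - [[0,0.22,0],[0,0,0.13],1]
    - [[0,0.22,0],[0,0,0.13],1]
    - [[0,0.22,0],[0,0,0.13],1]
    - [[0,0.22,0],[0,0,0.11],1]
    - [[0,0,0],[0,0,0.02],1]
    - [[0,0,0],[0,0,0],1]

```text
clock: 21.25
ee_pos: [0.5374, 0.2497, 0.0525]
tcp_rot: [3.14, 0.009, -3.066]
wrist_force: [2.2, -2.0, 8.3]
finger_gap: 0.0001
gripper_force: 3.9
```

```bash
python3 lev.py
```

```text
frog in plate [ 80.22  50.2  -64.48] tcp [ 89.04  50.17 -56.59] F [ 6.4 -2.2  5.6] 21.25 7.628974061083484e-05
tcp rel hinge [105.4  50.2   4.7] plate ang below rest 0.605 along 105.4 tool tilt [ 3.13982803  0.00853609 -3.06569222] F [ 2.2 -2.   8.3] [ 0.44  0.18 -0.06  1.32 -0.    0.36]
```

>>> servo_tool:
  rows:
    - [[0,0,0],[0,0,0.03],1]
    - [[0,0,0],[0,0,0],1]
    - [[0,0,0],[0,0,0],1]
    - [[0,0,0],[0,0,0],1]
    - [[0,0,0],[0,0,0],1]
    - [[0,0,0],[0,0,0],1]
    - [[0,0,0],[0,0,0],1]
    - [[0,0,0],[0,0,0],1]
    - [[0,0,0],[0,0,0],1]
    - [[0,0,0],[0,0,0],1]
    - [[0,0,0],[0,0,0],1]
    - [[0,0,0],[0,0,0],1]

```text
clock: 22.45
ee_pos: [0.5374, 0.2497, 0.0522]
tcp_rot: [3.14, 0.01, -3.066]
wrist_force: [2.8, -1.3, 7.8]
finger_gap: 0.0001
gripper_force: 4.0
```

Run:
```python
from lev import *
C=cam('top'); im=save('top','t2.png')
r=silhouettes('frog','top'); print([(x['p'],np.argwhere(x['pixels']).mean(0).round(0)) for x in r[:4]])
```

```text
frog in plate [ 80.12  50.2  -64.72] tcp [ 88.93  50.17 -56.82] F [ 6.7 -1.5  4.8] 22.45 0.00010831896815084898
tcp rel hinge [105.4  50.2   4.4] plate ang below rest 0.607 along 105.5 tool tilt [ 3.13966222  0.00950308 -3.06565593] F [ 2.8 -1.3  7.8] [ 0.44  0.18 -0.06  1.31 -0.    0.36]
[(0.6, array([161., 343.])), (0.51, array([207., 281.])), (0.49, array([268., 284.]))]
```

>>> servo_tool:
  rows:
    - [[0,0,0],[0,0,0.06],1]
    - [[0,0,0],[0,0,0],1]
    - [[0,0,0],[0,0,0],1]
    - [[0,0,0],[0,0,0],1]
    - [[0,0,0],[0,0,0],1]
    - [[0,0,0],[0,0,0],1]
    - [[0,0,0],[0,0,0],1]
    - [[0,0,0],[0,0,0],1]

```text
clock: 23.35
ee_pos: [0.5375, 0.2498, 0.0519]
tcp_rot: [3.139, 0.01, -3.066]
wrist_force: [-0.7, -3.3, 15.9]
finger_gap: -0.0001
gripper_force: 8.0
```

The force jump to 16 N confirms the plate is on its stop and level. Now I ease it back up along the same arc.

>>> servo_tool:
  rows:
    - [[0,0,0],[0,0,-0.06],1]
    - [[0,-0.11,0],[0,0,-0.06],1]
    - [[0,-0.16,0],[0,0,-0.095],1]
    - [[0,-0.16,0],[0,0,-0.095],1]
    - [[0,-0.16,0],[0,0,-0.095],1]
    - [[0,-0.16,0],[0,0,-0.095],1]
    - [[0,-0.16,0],[0,0,-0.095],1]
    - [[0,-0.16,0],[0,0,-0.095],1]
    - [[0,-0.16,0],[0,0,-0.095],1]
    - [[0,-0.16,0],[0,0,-0.095],1]
    - [[0,-0.16,0],[0,0,-0.095],1]
    - [[0,-0.16,0],[0,0,-0.095],1]
    - [[0,-0.16,0],[0,0,-0.095],1]
    - [[0,-0.16,0],[0,0,-0.095],1]
    - [[0,-0.16,0],[0,0,-0.095],1]
    - [[0,-0.16,0],[0,0,-0.095],1]
    - [[0,-0.16,0],[0,0,-0.095],1]

```text
clock: 25.05
ee_pos: [0.5298, 0.2492, 0.0879]
tcp_rot: [3.14, 0.358, -3.065]
wrist_force: [-2.6, -1.2, 4.2]
finger_gap: -0.0002
gripper_force: 2.8
```

```bash
python3 lev.py
```

```text
frog in plate [ 97.54  50.25 -33.69] tcp [103.12  50.23 -23.25] F [ 0.2 -1.   5. ] 25.05 -0.00023201770137126635
tcp rel hinge [97.8 50.2 40.1] plate ang below rest 0.26 along 105.6 tool tilt [ 3.13987748  0.35828211 -3.06546854] F [-2.6 -1.2  4.2] [ 0.51 -0.16 -0.39  1.01 -0.15  0.41]
```

>>> servo_tool:
  rows:
    - [[0,-0.16,0],[0,0,-0.095],1]
    - [[0,-0.16,0],[0,0,-0.095],1]
    - [[0,-0.16,0],[0,0,-0.095],1]
    - [[0,-0.16,0],[0,0,-0.095],1]
    - [[0,-0.16,0],[0,0,-0.095],1]
    - [[0,-0.16,0],[0,0,-0.095],1]
    - [[0,-0.16,0],[0,0,-0.095],1]
    - [[0,-0.16,0],[0,0,-0.095],1]
    - [[0,-0.16,0],[0,0,-0.095],1]
    - [[0,-0.16,0],[0,0,-0.095],1]
    - [[0,-0.1,0],[0,0,-0.06],1]
    - [[0,-0.06,0],[0,0,-0.05],1]
    - [[0,0,0],[0,0,-0.05],1]
    - [[0,0,0],[0,0,-0.05],1]
    - [[0,0,0],[0,0,0],1]
    - [[0,0,0],[0,0,0],1]

```text
clock: 26.65
ee_pos: [0.5167, 0.2481, 0.1137]
tcp_rot: [3.14, 0.605, -3.066]
wrist_force: [0.4, -0.0, 0.1]
finger_gap: 0.0001
gripper_force: 0.0
```

```bash
python3 lev.py
```

```text
frog in plate [104.32  50.09  -6.  ] tcp [107.18  50.08   5.48] F [ 0.4 -0.  -0.1] 26.65 0.0001208227161392128
tcp rel hinge [84.7 50.1 65.9] plate ang below rest -0.013 along 107.2 tool tilt [ 3.13985191  0.60516777 -3.06623905] F [ 0.4 -0.   0.1] [ 0.59 -0.4  -0.61  0.81 -0.28  0.43]
```

Off the pad with no contact force. I'll retreat along the plate normal, go back over the cradle and check the frog.

>>> servo_tool:
  rows:
    - [[0,0,0],[0,0,-0.3],1]
    - [[0,0,0],[0,0,-0.6],1]
    - [[0,0,0],[0,0,-0.6],1]
    - [[0,0,0],[0.4,0,-0.6],1]
    - [[0,0,0],[0.6,-0.2,-0.6],1]
    - [[0,0,0],[0.6,-0.5,-0.4],1]
    - [[0,0,0],[0,-0.6,0],1]
    - [[0,0,0],[0,-0.6,0],1]
    - [[0,0,0],[0,0,0],1]
    - [[0,0,0],[0,0,0],1]
    - [[0,0,0],[0,0,0],1]

```text
clock: 27.75
ee_pos: [0.4433, 0.1952, 0.1547]
tcp_rot: [3.14, 0.605, -3.066]
wrist_force: [0.0, -0.1, -0.1]
finger_gap: -0.0002
gripper_force: 0.0
```

Run:
```python
from where import *
im=save('wrist','w7.png'); C=cam('wrist',s)
cv2.imwrite('pics/w7c.png',cv2.resize(im[100:250,140:340],(800,600),interpolation=cv2.INTER_CUBIC)[:,:,::-1])
cr=lambda P:((proj(R.apply(np.array(P,float)/1000)+t,C)-[140,100])*4+1.5).round(0).tolist()
print('ledge',cr([(40,-44.5,8),(40,-25.5,8)]))
for d in(0,3): print(d, cr([(40+d,-41.5,9),(40+d,-28.5,9),(82+d,-41.5,22),(82+d,-28.5,22)]))
```

```text
frog in plate [64.52  3.06 71.87] tcp [67.38  3.04 83.35] F [-0.1 -0.1 -0.1] 27.75 -0.00019640500850948075
ledge [[193.0, 246.0], [305.0, 246.0]]
0 [[210.0, 247.0], [287.0, 247.0], [210.0, 508.0], [287.0, 508.0]]
3 [[211.0, 265.0], [287.0, 264.0], [212.0, 524.0], [288.0, 524.0]]
```

View pics/w7c.png

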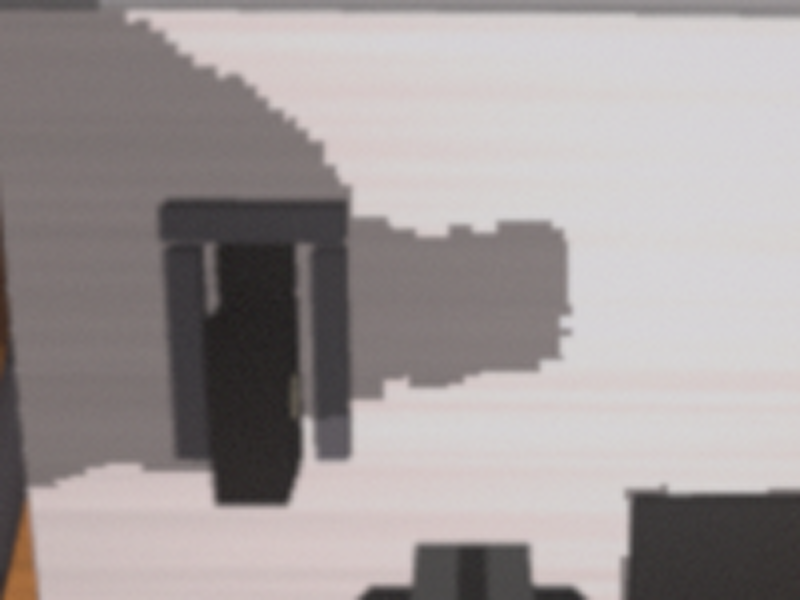

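The frog (rows 243–503) still sits against the ledge (row 243). The plate is up, nothing is touching, and the arm is clear, so I'm handing in.

```bash
python3 -c "
from rig import *
print(job_done())"
```

```text
the job is handed in; nothing more can be done
None
```

The job is handed in: the frog is in its cradle against the lower ledge, the plate was held level on its stop for over a second and eased back up, and the last wrist view showed it still seated (no verdict came back).

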